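# Weigh the salt shaker on the trip balance

## Robot

A 6-joint arm with a two-finger parallel gripper is mounted at the origin on a cart in front of the work surface, level with it; the furniture and walls round the work are solid. World frame = base frame: x ahead of the robot, y to its left, z up, the work surface at z = 0. Lengths are in mm, angles in rad, forces in N, time in s.
With the tool pointing down it reaches from about 300 to 775 mm from the base axis. Payload 14.6 kg.
Tool frame: the origin (TCP) lies on the mounting face of the last link; the fingertips stand 199 mm ahead of it and the grasp point (between the pads) lies 180 mm ahead of it; z points along the fingers, y is the line along which they close (so a half turn about z gives the same grasp; the last joint's range is limited). The gripper opens to 94 mm and grips with 3 to 60 N. Pads are 16 mm wide; open, the fingers measure 119 mm over their backs; the gripper's body (75 mm by 177 mm) begins 78 mm behind the grasp point.
Start: joints at [-1.272, 0.3, 1.521, -0, 1.321, -0.067], TCP at [196.726, -513.605, 404.646] pointing down, gripper open.
Joint ranges: [-3.03, 3.03], [-0.79, 2.21], [0.23, 2.52], [-1.04, 4.18], [0, 3.07], [-2.55, 2.55]. Speed limits (rad/s): [2.22, 2.22, 2.57, 3.14, 3.14, 3.14].

## Interface

Orientations are given as [roll, pitch, yaw] about the fixed x, y, z axes, in that order (R = Rz(yaw) Ry(pitch) Rx(roll)).
In Python, from cell import manip gives the robot as it stands. The module is installed in compiled form; this text tells all that it offers.
- The arm moves only by the shell command python3 -m creep 'ROWS' [FORCE]. ROWS is a JSON object of lists of equal length, an entry for each row: "slide": the shift along the world's x, y, z in cm, a list of three; "turn": the turn about the world's z in rad; "claw": the opening, from 0 (shut) to 1 (fully open). A call has 1 to 8 rows; each row shifts and turns the commanded pose from where the row before left it; what a row does not reach is not made up. A row lasts 1/8 s, in which the tool goes at most 62.5 mm and 10.7 degrees, less where a joint would pass 70% of its speed; a pose out of reach is approached as far as the arm can. A call with a gripper value outside its range is refused whole. The fingers move at their own pace and stop on an object; FORCE is the grip in N (left out, the last holds). Time passes only in rows, so rows that do not move let the fingers close. It gives the time, the measured TCP pose, the force, the opening and the grip force at its end, in the units of the state.
- manip.read_state(): the state, without advancing time (a new reading comes with each control period).
- manip.camera(name): name is "scene" or "top"; returns (picture, depth): 420x560x3 uint8, red, green, blue; 420x560 float32, mm along the optical axis (not along the pixel's ray), 0 where there is no reading.
- manip.calibration(name): a dict with "intrinsics" (3x3 intrinsics, pixels), "pose" (4x4, takes a point from camera to world coordinates). Camera axes: x right, y up, looking along -z (the intrinsics and any distortion apply to the point x, -y, -z); pixel columns grow to the right and rows downward; lengths in mm; the calibration is good to about 2 mm. A picture is of the moment at which its call begins. calibration takes no time and is no camera call.
- manip.sign_off(): hands the job in; it is judged then, once.
Trained networks look in the newest picture that a camera, given by its name, has taken for a name from the list of things; names that differ only in an ending like _2 or _b are one class to them, and where a whole thing is asked for, a point or a joint stands for the part that bears it (a point fixed in the world has none). Each returns a list of dicts, best first, with "score" (0 to 1); they miss things now and then, are a little off and sometimes report something else, mostly with a low value. They report only what shows in the picture. A call takes as long as a camera call. They do not tell look-alikes from the thing itself.
- manip.cut_out(query, camera): "mask" (420x560 bool, what is visible of it) and "position" ([column, row] in pixels, amid what is visible of it).
The state is a dict: "clock": time; "joints": joint angles; "qd": joint speeds; "effort": joint torques, N m; "eef_pos": TCP position; "eef_rot": TCP orientation; "wrist_force": force on the tool from outside, world axes, zero at the start; "moment": the same for the moment, N m; "finger_gap": finger opening in mm; "finger_force": force on a finger pad.
Only numpy, scipy, OpenCV 4.12 (cv2) and the standard library are available. Lean on these libraries where they do the work, as an engineer would, in place of code of your own. Each camera call takes 0.05 s, during which the arm holds its last target. There are 200 camera calls.

## Task

Weigh the salt shaker that stands on the left pan of the balance: stand what you need of the 100 g and 50 g weights upright on the right pan (the 100 g one is always needed), and slide the poise along the front bar until the beam floats level with the pointer at the middle mark. Handle the balance lightly, pushing and pressing it with only a few newtons, and do not touch the shaker or disturb the spice jars, scoop and spoon. Weights that are not needed stay in their holes in the block (or go back there).

Things in the scene. Friction and masses are not known exactly. Their poses are not given: they have to be found in the camera images.
- balance: Even-arm trip balance fixed to the counter: grey base 290 mm along y, 125 mm deep; two pans above; steel front bar with brass poise. Origin: middle of its underside, on the counter. x from front to back (front bar on the -x side), y to the left pan, z up. Keep every push, squeeze or pressure on any part of it, by robot or through a weight, well under 12 N.
- beam (a joint): Tilt of beam, rad: 0 level, positive = right (weights) pan down; rests on stops at -0.10 (start) and +0.10. Arms 110 mm, pivot at x 0, y 0, z 75 mm of the balance. Sides differing by over about 10 g: it lies on a stop; under that it floats, about 0.0095 rad per gram, at rest after about 1.5 s. True only when nothing touches beam, pans or poise: a finger on the poise holds or tips it.
- bar_mid (a point): Middle of the front bar, which is part of the beam and tilts with it: at x -105 mm, y 0, z 75 mm of the balance when level. The bar runs 118 mm each way along the balance's y, is 5 mm thick and 12 mm high; its ends are joined to the beam behind by two struts at y +-116 mm.
- poise_top (a point): Centre of the top face of the poise's 14 x 14 mm upright stem, which rises from 13 to 50 mm above the bar's middle; below it an 18 mm wide, 26 mm high block wraps the bar. Slides along the bar from y +80 to y -80 mm of the balance; end stops are rigid: stop short of them or feel for them at under 10 mm/s. Drags with about 2.5 N, stays where left. Starts within 35 mm of right end.
- poise: The brass poise on the front bar; origin at its middle, on the bar. It counts as weight on the right pan: 0 g at the left end of its travel to 60 g at the right end, 3.7 g for each 10 mm, which near level tilts the beam by about 0.035 rad. A push on its stem along the bar tips the beam to a stop, so the stem leans by up to 0.1 rad, away from the finger, while it is pushed.
- pan_right_floor (a point): Centre of the floor of the right (weights) pan, empty at the start, at balance x 0, y -110 mm, 108 mm above the counter when level. Pan: aluminium, 120 mm outside, flat floor 104 mm across, rim 6 mm above the floor; it stays horizontal and goes up and down with the beam.
- pan_left_floor (a point): Centre of the floor of the left (goods) pan, like the right one, at balance y +110 mm; the salt shaker stands on it.
- pointer_tip (a point): Tip of the dark pointer needle that rises from the middle of the beam in front of the index plate (its top 188 mm above the counter), 112 mm above the pivot; at the long middle mark when level, to the right of it when the right pan is down.
- salt_shaker: Plain steel salt shaker, 41 mm diameter, 76 mm tall, standing on the left pan; between 115 and 201 g (unknown: that is what is being weighed). Origin: centre of its underside. Not to be touched.
- weight_100: 100 g brass weight, the middle one in size: round body 27 mm diameter and 25 mm high, narrow neck, cylindrical knob 17 mm diameter from 34 to 47 mm above its underside. Origin: centre of its underside; z up its axis. Grip by the knob.
- weight_50: 50 g brass weight, the smallest: body 22 mm diameter and 19 mm high, knob 17 mm diameter from 28 to 41 mm above its underside. Origin: centre of its underside; z up its axis.
- weight_200: 200 g brass weight, the largest: body 33 mm diameter and 32 mm high, knob 17 mm diameter from 41 to 54 mm above its underside. Origin: centre of its underside. Always too heavy for this shaker.
- block: Wooden weight block fixed to the counter, 205 mm along its x, 62 mm along y, 24 mm high. Origin: centre of its underside. The weights stand in its row of three round holes, 12 mm deep, 3 mm wider than the weights, 64 to 68 mm apart along x; open the fingers along the block's y to clear the neighbours.
- block_hole0 (a point): Centre of the mouth of the 200 g weight's hole, 24 mm above the counter.
- block_hole1 (a point): Centre of the mouth of the 100 g weight's hole, 24 mm above the counter.
- block_hole2 (a point): Centre of the mouth of the 50 g weight's hole, 24 mm above the counter.
- spice_a: Glass spice jar with dark cap, 41 mm diameter, 105 mm tall, a bystander. Origin: centre of its underside.
- spice_b: A second such spice jar, 41 mm diameter, 105 mm tall, a bystander. Origin: centre of its underside.
- brass_scoop: Brass scoop, 159 x 39 x 22 mm, lying on the counter, a bystander.
- spoon: Steel teaspoon, 137 mm long, lying on the counter in front of the balance, a bystander.
Things that resemble listed ones, but are neither listed nor needed, are in the scene too. What is shaped like the weight_50 but blue is not meant.

How it is judged (in metres and radians):
On the way:
1. the 100 g weight stands on the right pan, let go (horizontal distance between weight_100 and pan_right_floor below 0.055 m and z of weight_100 in the frame of pan_right_floor between -0.004 and 0.006 m and angle between weight_100's own z axis and vertical below 0.12 rad and contact force between the fingers and weight_100 below 0.1 N), for 0.2 s.
At the end, for the whole second after the job is handed in: The beam floats at rest within 0.018 rad of level; the 100 g weight stands upright on the floor of the right pan, the 50 g weight stands upright there too or is in its hole in the block, the 200 g weight is in its hole (within 6 mm), and the salt shaker still stands on the left pan (value of joint beam between -0.018 and 0.018 rad and velocity of joint beam between -0.03 and 0.03 rad/s and horizontal distance between weight_100 and pan_right_floor below 0.055 m and z of weight_100 in the frame of pan_right_floor between -0.004 and 0.006 m and angle between each of weight_100, weight_200's own z axis and vertical below 0.12 rad and ((horizontal distance between weight_50 and pan_right_floor below 0.055 m and z of weight_50 in the frame of pan_right_floor between -0.004 and 0.006 m and angle between weight_50's own z axis and vertical below 0.12 rad) or (horizontal distance between weight_50 and block_hole2 below 0.006 m and height (world z) of weight_50 below 0.018 m and angle between weight_50's own z axis and vertical below 0.12 rad)) and horizontal distance between weight_200 and block_hole0 below 0.006 m and height (world z) of weight_200 below 0.018 m and horizontal distance between salt_shaker and pan_left_floor below 0.035 m and angle between salt_shaker's own z axis and vertical below 0.1 rad); the robot touches nothing.
It fails at once if the robot pushes, squeezes or presses the balance with more than 12 N (contact force between any of the fingers, the arm and balance above 12 N).
It fails at once if a weight is pressed or dropped on the balance with more than 12 N (contact force between any of weight_200, weight_100, weight_50 and balance above 12 N).
It fails at once if the robot touches the salt shaker (contact force between any of the fingers, the arm and salt_shaker above 0.3 N).
It fails at once if a spice jar, the scoop or the spoon is moved by more than 30 mm or a jar is tipped over (distance of any of spice_a, spice_b, brass_scoop, spoon from where it was at the start of the episode above 0.03 m or angle between any of spice_a, spice_b's own z axis and vertical above 0.4 rad).
It also fails if it takes over 72 s, if anything falls off the work surface, if the arm or the gripper's body presses on something with over 40 N, if the wrist force passes 120 N, or if a joint passes its speed limit or range.

## Working session

There is one attempt and no reset: what is moved stays moved. The work goes in short steps, Python scripts to look and compute and a shell command to move; the robot and the scene stay as the last step left them, time stands still between calls to the robot, and variables do not carry over. Pictures are saved under pics/ and viewed, at most 10 in all, crops included, and the job is handed in when it is done.

```bash
mkdir -p pics; cat > h.py <<'E'
import numpy as np, cv2
from cell import manip
def snap(cam,name=None):
    p,d=manip.camera(cam)
    if name: cv2.imwrite(f'pics/{name}.png',p[:,:,::-1])
    return p,d
def world(cam,d,us,vs,z=None):
    c=manip.calibration(cam);K=c['intrinsics'];T=np.array(c['pose'])
    us=np.asarray(us,float);vs=np.asarray(vs,float)
    r=np.stack([(us-K[0][2])/K[0][0],-(vs-K[1][2])/K[1][1],-np.ones_like(us)],-1)
    if z is None:
        dd=d[vs.astype(int),us.astype(int)];return (r*dd[...,None])@T[:3,:3].T+T[:3,3]
    w=r@T[:3,:3].T;return T[:3,3]+w*((z-T[2,3])/w[...,2])[...,None]
def pts(cam,d,mask):
    v,u=np.nonzero(mask&(d>0));return world(cam,d,u,v)
E
python3 - <<'E'
from h import *
for c in('scene','top'):
    p,d=snap(c,c+'0')
    k=manip.calibration(c);print(c,np.round(k['intrinsics'],1).tolist(),np.round(k['pose'],3).tolist(),[x for x in k])
    for q in('weight_100','weight_50','weight_200','block','balance','poise','pan_right_floor','salt_shaker','spice_a','brass_scoop','spoon'):
        for r in manip.cut_out(q,c)[:3]:
            w=pts(c,d,r['mask'])
            if len(w): print(q,round(r['score'],2),np.round(r['position']),len(w),np.round(np.median(w,0)),np.round(np.percentile(w,[2,98],0)).tolist())
print(manip.read_state())
E
```

```text
scene [[460.5, 0.0, 286.9], [0.0, 460.5, 217.1], [0.0, 0.0, 1.0]] [[-0.869, 0.313, -0.382, 116.208], [-0.494, -0.577, 0.65, 800.934], [-0.017, 0.754, 0.657, 916.693], [0.0, 0.0, 0.0, 1.0]] ['intrinsics', 'pose']
weight_100 0.82 [206. 327.] 238 [590. 357.  44.] [[580.0, 337.0, 21.0], [609.0, 368.0, 66.0]]
weight_100 0.64 [236. 338.] 163 [526. 347.  38.] [[517.0, 334.0, 21.0], [541.0, 355.0, 60.0]]
weight_100 0.57 [260. 345.] 115 [464. 336.  43.] [[457.0, 327.0, 22.0], [475.0, 342.0, 54.0]]
weight_50 0.82 [206. 327.] 238 [590. 357.  44.] [[580.0, 337.0, 21.0], [609.0, 368.0, 66.0]]
weight_50 0.64 [236. 338.] 163 [526. 347.  38.] [[517.0, 334.0, 21.0], [541.0, 355.0, 60.0]]
weight_50 0.57 [260. 345.] 115 [464. 336.  43.] [[457.0, 327.0, 22.0], [475.0, 342.0, 54.0]]
weight_200 0.82 [206. 327.] 238 [590. 357.  44.] [[580.0, 337.0, 21.0], [609.0, 368.0, 66.0]]
weight_200 0.64 [236. 338.] 163 [526. 347.  38.] [[517.0, 334.0, 21.0], [541.0, 355.0, 60.0]]
weight_200 0.57 [260. 345.] 115 [464. 336.  43.] [[457.0, 327.0, 22.0], [475.0, 342.0, 54.0]]
block 0.85 [241. 345.] 2171 [509. 351.  22.] 
[... 3159 characters left out ...]
ck': 1.2, 'joints': array([-1.27160026e+00,  2.99922595e-01,  1.52100032e+00, -2.08079845e-05,
        1.32067501e+00, -6.66128812e-02]), 'qd': array([ 5.90454233e-04, -9.70088761e-05, -9.71511548e-04, -2.03154919e-04,
        9.25461125e-04, -1.28373645e-03]), 'effort': array([-1.77789912e-03, -5.31667078e+01, -3.52918875e+01,  7.08193076e-02,
        2.12838227e-02, -5.87664181e-05]), 'eef_pos': array([ 196.72619205, -513.61071566,  404.63304527]), 'eef_rot': array([-3.14158605e+00,  1.97645361e-05,  3.65814095e-01]), 'wrist_force': array([ 0.09031022,  0.51769394, -0.07474566]), 'moment': array([-0.02554123,  0.00227732,  0.01196193]), 'finger_force': 0.0, 'finger_gap': 93.91082023817691}
```

View pics/scene0.png

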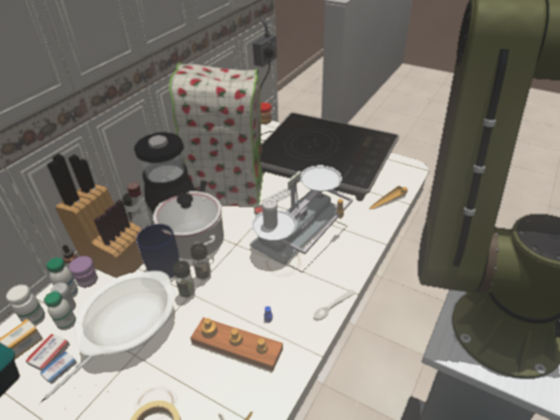

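View pics/top0.png

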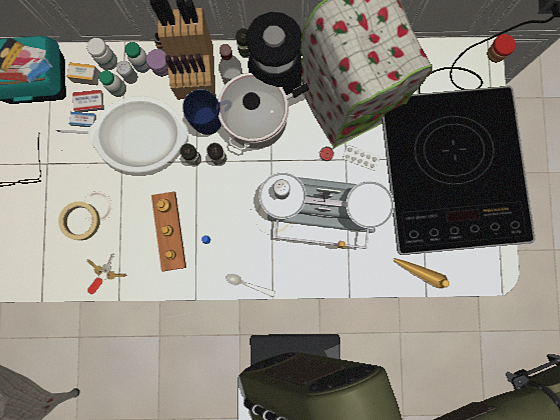

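```bash
python3 - <<'E'
from h import *
# knob centers: points at top height in small windows; both cams
for c,L in(('scene',[('200',206,327,66),('100',236,338,59),('50',260,345,53)]),('top',[('200',165,204,66),('100',168,230,59),('50',170,256,53)])):
    p,d=snap(c)
    V,U=np.mgrid[:420,:560]
    W=world(c,d,U,V)
    for n,u,v,z in L:
        m=(abs(U-u)<22)&(abs(V-v)<25)&(abs(W[...,2]-z)<5)
        a=W[m];print(c,n,m.sum(),np.round(np.median(a,0),1),np.round((a.min(0)+a.max(0))/2,1))
    m=(abs(W[...,2]-24)<4)&(abs(W[...,0]-525)<130)&(abs(W[...,1]-340)<60)
    r=cv2.minAreaRect(W[m][:,:2].astype(np.float32));print('block',r)
    # right pan: near z 117-125
    m=(W[...,2]>112)&(W[...,2]<130)&(np.hypot(W[...,0]-580,W[...,1]+181)<66)
    a=W[m];print('pan',np.round(cv2.minEnclosingCircle(a[:,:2].astype(np.float32))[0]),np.round(np.median(a,0),1), np.round(np.percentile(a,[1,99],0)))
    m=(W[...,2]>90)&(W[...,2]<112)&(np.hypot(W[...,0]-610,W[...,1]-35)<75)
    a=W[m];print('panL',np.round(cv2.minEnclosingCircle(a[:,:2].astype(np.float32))[0]),np.round(np.median(a,0),1), np.round(np.percentile(a,[1,99],0)))
    m=(W[...,2]>122)&(W[...,2]<140)&(np.hypot(W[...,0]-481,W[...,1]+106)<18)
    a=W[m];print('stem',len(a),np.round(np.median(a,0),1), np.round(np.percentile(a,[1,99],0)))
    m=(W[...,2]>60)&(W[...,2]<95)&(W[...,0]<545)&(W[...,0]>450)&(W[...,1]<90)&(W[...,1]>-230)&(W[...,0]<500-(W[...,1]+110)*-0.1)
    a=W[m];print('bar',len(a),np.round(np.polyfit(a[:,1],a[:,0],1),3),np.round(np.percentile(a,[1,50,99],0)).tolist())
E
```

```text
scene 200 41 [595.9 352.7  64.6] [595.1 351.6  64.3]
scene 100 43 [528.5 343.   58. ] [529.3 342.9  58.5]
scene 50 45 [465.6 332.   51.2] [466.9 332.7  51.6]
block ((529.3658447265625, 341.77490234375), (206.2933807373047, 65.7146987915039), 8.29826831817627)
pan [ 581. -179.] [ 581.  -183.2  119.3] [[ 525. -238.  115.]
 [ 637. -124.  127.]]
panL [610.  37.] [600.9  45.3  97. ] [[553. -20.  93.]
 [665.  91. 109.]]
stem 26 [ 482.4 -103.3  128.3] [[ 476. -112.  123.]
 [ 489.  -96.  132.]]
bar 291 [1.30000e-01 4.97212e+02] [[474.0, -175.0, 61.0], [489.0, -62.0, 77.0], [513.0, 59.0, 94.0]]
top 200 34 [595.6 353.4  65.7] [595.8 353.8  66.1]
top 100 46 [528.9 343.1  58.1] [527.7 343.1  58.7]
top 50 34 [465.7 333.7  53.2] [490.4 337.7  53.1]
block ((528.6776123046875, 343.13360595703125), (204.64553833007812, 62.85908508300781), 8.416258811950684)
pan [ 580. -179.] [ 580.5 -179.5  118.8] [[ 525. -235.  113.]
 [ 635. -124.  127.]]
panL [609.  38.] [602.1  37.5  97. ] [[553. -18.  91.]
 [665.  93. 106.]]
stem 31 [ 484.  -105.8  128. ] [[ 477. -111.  123.]
 [ 489.  -99.  134.]]
bar 224 [1.28000e-01 4.97773e+02] [[473.0, -173.0, 64.0], [490.0, -61.0, 81.0], [515.0, 59.0, 94.0]]
```

The pictures show the block with its three weights, the blue decoy at scene (268,313), and the balance with its left pan down. The poise is near the right end at top (341,244). I'm moving to above the 100 g weight.

```bash
python3 -m creep '{"slide":[[2.08,5.35,0],[2.08,5.35,0],[2.08,5.35,0],[2.08,5.35,0],[2.08,5.35,0],[2.08,5.35,0],[2.08,5.35,0],[2.08,5.35,0]],"turn":[-0.03,-0.03,-0.03,-0.03,-0.03,-0.03,-0.03,-0.01],"claw":[0.6,0.6,0.6,0.6,0.6,0.6,0.6,0.6]}' 15
python3 -m creep '{"slide":[[2.08,5.35,0],[2.08,5.35,0],[2.08,5.35,0],[2.08,5.35,0],[2.08,5.35,0],[2.08,5.35,-3],[2.08,5.35,-3],[2.08,5.35,-3]],"turn":[0,0,0,0,0,0,0,0],"claw":[0.6,0.6,0.6,0.6,0.6,0.6,0.6,0.6]}'
```

```text
clock: 2.3
eef_pos: [363.3, -83.8, 405.0]
eef_rot: [3.141, -0.001, 0.145]
wrist_force: [0.9, -0.5, -0.8]
finger_gap: 56.6
finger_force: 0.0
clock: 3.3
eef_pos: [527.7, 338.6, 316.9]
eef_rot: [-3.141, -0.0, 0.146]
wrist_force: [0.6, -0.0, 0.2]
finger_gap: 56.4
finger_force: 0.0
```

```bash
python3 -m creep '{"slide":[[-0.05,0.06,-3],[0,0,-2.5],[0,0,-1.5],[0,0,-0.45],[0,0,0],[0,0,0],[0,0,0]],"turn":[0,0,0,0,0,0,0],"claw":[0.6,0.6,0.6,0.6,0.6,0.1,0.1]}' 15
python3 -m creep '{"slide":[[0,0,0],[0,0,0]],"turn":[0,0],"claw":[0.05,0.05]}'
```

```text
clock: 4.18
eef_pos: [526.9, 337.4, 244.1]
eef_rot: [-3.141, -0.001, 0.146]
wrist_force: [-0.7, 1.0, 0.5]
finger_gap: 39.9
finger_force: 0.0
clock: 4.42
eef_pos: [526.8, 337.4, 243.4]
eef_rot: [-3.141, -0.0, 0.146]
wrist_force: [-0.3, 1.3, 0.0]
finger_gap: 19.8
finger_force: 0.2
```

```bash
python3 -m creep '{"slide":[[0,0,0],[0.15,0.55,0],[0,0,-0.3],[0,0,0],[0,0,0],[0,0,0]],"turn":[0,0,0,0,0,0],"claw":[0.4,0.4,0.4,0.1,0.1,0.1]}' 15
python3 -m creep '{"slide":[[0,0,0],[0,0,0]],"turn":[0,0],"claw":[0.05,0.05]}'
```

```text
clock: 5.18
eef_pos: [528.3, 342.8, 240.3]
eef_rot: [3.142, 0.0, 0.146]
wrist_force: [-0.2, -0.5, -0.7]
finger_gap: 16.6
finger_force: 15.0
clock: 5.42
eef_pos: [528.3, 342.9, 240.3]
eef_rot: [3.142, 0.0, 0.146]
wrist_force: [-0.1, -0.1, -0.3]
finger_gap: 16.0
finger_force: 15.0
```

```bash
python3 -m creep '{"slide":[[0,0,3],[0,0,6],[0,0,6],[-1.2,-5.5,1.5],[-1.2,-5.5,1],[-1.2,-5.5,1],[-1.2,-5.5,1],[-1.2,-5.5,1]],"turn":[0,0,0,0,0,0,0,0],"claw":[0.05,0.05,0.05,0.05,0.05,0.05,0.05,0.05]}'
python3 -m creep '{"slide":[[1.5,-5.5,0],[1.5,-5.5,0],[1.5,-5.5,0],[1.5,-5.5,0],[3.5,-2.5,0],[2.5,-0.5,0],[0,0,0],[0,0,0]],"turn":[0,0,0,0,0,0,0,0],"claw":[0.05,0.05,0.05,0.05,0.05,0.05,0.05,0.05]}'
```

```text
clock: 6.42
eef_pos: [467.5, 66.3, 445.7]
eef_rot: [3.142, -0.0, 0.146]
wrist_force: [0.4, -0.0, -0.5]
finger_gap: 16.3
finger_force: 15.0
clock: 7.42
eef_pos: [588.0, -181.9, 445.2]
eef_rot: [-3.141, 0.0, 0.146]
wrist_force: [-0.7, 0.4, 0.1]
finger_gap: 16.4
finger_force: 15.0
```

```bash
python3 - <<'E'
from h import *
p,d=snap('scene','s1')
cv2.imwrite('pics/s1c.png',cv2.resize(p[100:300,200:440,::-1],None,fx=3,fy=3))
E
```

```text
(no output)
```

View pics/s1c.png

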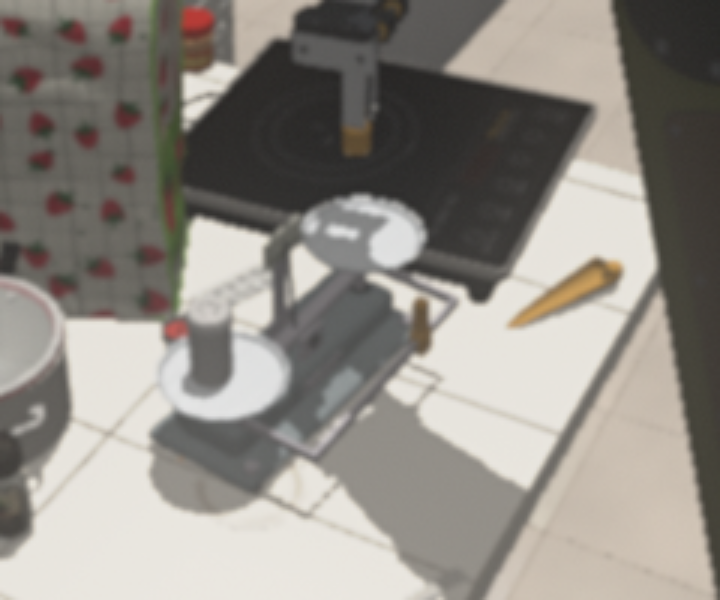

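The crop shows the 100 g weight held upright above the right pan at crop (355,140). I'm lowering it.

```bash
python3 -m creep '{"slide":[[1.0,0,-2],[0.2,0,-3],[0,0,-2.2],[0,0,-1.3],[0,0,-0.6],[0,0,0]],"turn":[0,0,0,0,0,0],"claw":[0.05,0.05,0.05,0.05,0.05,0.05]}'
python3 -m creep '{"slide":[[0,0,-0.1],[0,0,-0.1],[0,0,-0.1]],"turn":[0,0,0],"claw":[0.05,0.05,0.05]}'
```

```text
clock: 8.22
eef_pos: [600.4, -182.1, 354.4]
eef_rot: [3.142, -0.0, 0.146]
wrist_force: [-0.0, -0.8, -0.5]
finger_gap: 16.1
finger_force: 15.0
clock: 8.6
eef_pos: [600.3, -182.1, 351.5]
eef_rot: [3.141, -0.0, 0.146]
wrist_force: [-0.6, -0.1, -1.3]
finger_gap: 16.0
finger_force: 15.0
```

```bash
python3 -m creep '{"slide":[[0,0,-0.1],[0,0,-0.1],[0,0,-0.1],[0,0,-0.1],[0,0,-0.1],[0,0,-0.1],[0,0,0]],"turn":[0,0,0,0,0,0,0],"claw":[0.05,0.05,0.05,0.05,0.05,0.05,0.05]}'
python3 -m creep '{"slide":[[0,0,0],[0,0,0],[0,0,0],[0,0,0]],"turn":[0,0,0,0],"claw":[0.3,0.3,0.3,0.3]}'
python3 - <<'E'
from h import *
snap('scene');
p,d=snap('scene','s2')
cv2.imwrite('pics/s2c.png',cv2.resize(p[100:260,240:400,::-1],None,fx=3.7,fy=3.7))
E
```

```text
clock: 9.48
eef_pos: [600.3, -182.2, 345.3]
eef_rot: [3.141, -0.0, 0.146]
wrist_force: [-0.2, -1.5, 0.1]
finger_gap: 16.4
finger_force: 15.0
clock: 9.98
eef_pos: [600.3, -182.1, 345.3]
eef_rot: [-3.142, -0.0, 0.146]
wrist_force: [0.5, -0.3, -0.1]
finger_gap: 28.2
finger_force: 0.0
```

View pics/s2c.png

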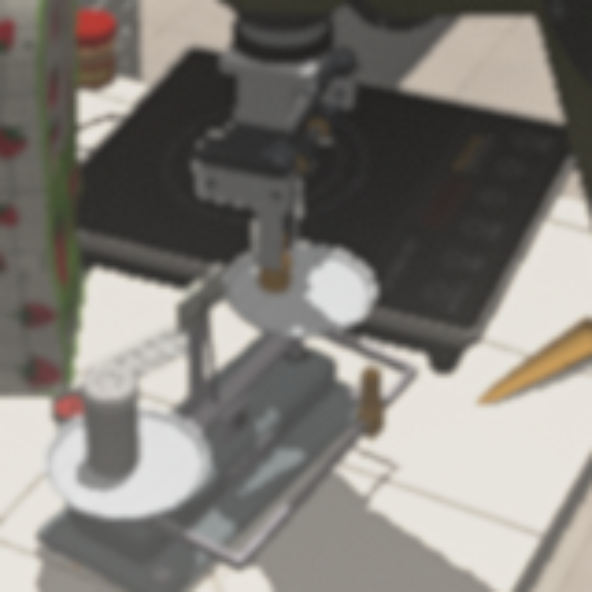

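The 100 g weight stands on the right pan at crop (275,275), with the fingers open around it. I'm lifting away and reading the tilt.

```bash
python3 -m creep '{"slide":[[0,0,1],[0,0,3],[0,0,4],[0,0,4]],"turn":[0,0,0,0],"claw":[0.3,0.3,0.3,0.3]}'
cat > tilt.py <<'E'
from h import *
def tilt():
    out=[]
    for c in('scene','top'):
        p,d=snap(c);V,U=np.mgrid[:420,:560];W=world(c,d,U,V)
        z=[]
        for xy in((609.5,37.5),(580.5,-179)):
            m=(d>0)&(W[...,2]>80)&(W[...,2]<132)&(np.hypot(W[...,0]-xy[0],W[...,1]-xy[1])<48)
            z.append(np.median(W[m][:,2]))
        out.append((z[0]-z[1])/220)
        # stem top
        m=(W[...,2]>105)&(W[...,2]<140)&(abs((W[...,0]-491)*.991-(W[...,1]+57)*.133)<14)&(abs((W[...,1]+57)*.991+(W[...,0]-491)*.133)<100)
        a=W[m]-[491,-57,0];s=a[:,1]*.991+a[:,0]*.133
        print(c,'zL,zR',np.round(z,1),'tilt',round(out[-1],4),'stem s',len(a),np.round(np.percentile(s,[2,50,98]),1) if len(a) else '', np.round(np.percentile(W[m],[2,50,98],0),0).tolist() if len(a) else '')
    print('clock',manip.read_state()['clock'])
if __name__=='__main__': tilt()
E
python3 tilt.py
```

```text
clock: 10.58
eef_pos: [600.1, -182.0, 467.4]
eef_rot: [3.141, -0.001, 0.146]
wrist_force: [-0.8, -0.4, -0.3]
finger_gap: 28.2
finger_force: 0.0
scene zL,zR [ 96.9 118.5] tilt -0.0981 stem s 51 [-56.8 -46.7 -41.3] [[476.0, -113.0, 105.0], [481.0, -103.0, 122.0], [489.0, -97.0, 131.0]]
top zL,zR [ 96.4 118.8] tilt -0.1019 stem s 15 [-49.  -45.3 -42.2] [[478.0, -106.0, 122.0], [484.0, -102.0, 127.0], [489.0, -99.0, 131.0]]
clock 10.675
```

The left pan is still down with about 150 g on the right, so the 50 g weight is needed. I'm fetching it.

```bash
python3 -m creep '{"slide":[[-4,4,0],[-3,5,0],[-3,5.3,0],[-2.5,5.5,0],[-1,5.7,0],[0,5.7,0],[0,5.7,0],[0,5.7,-2]],"turn":[0,0,0,0,0,0,0,0],"claw":[0.5,0.5,0.5,0.5,0.5,0.5,0.5,0.5]}'
python3 -m creep '{"slide":[[0,5.7,-5],[0,3.9,-5],[0,0,-5],[0,0,-3],[0,0,0],[0,0,0]],"turn":[0,0,0,0,0,0],"claw":[0.5,0.5,0.5,0.5,0.5,0.5]}'
```

```text
clock: 11.68
eef_pos: [464.9, 245.7, 446.4]
eef_rot: [-3.141, -0.003, 0.146]
wrist_force: [1.3, -0.2, 0.1]
finger_gap: 47.2
finger_force: 0.0
clock: 12.42
eef_pos: [465.7, 329.4, 276.4]
eef_rot: [-3.141, -0.002, 0.146]
wrist_force: [0.4, -0.8, 0.3]
finger_gap: 47.1
finger_force: 0.0
```

```bash
python3 -m creep '{"slide":[[0,0.35,-2],[0,0,-1.5],[0,0,-0.7],[0,0,0],[0,0,0],[0,0,0],[0,0,0],[0,0,0]],"turn":[0,0,0,0,0,0,0,0],"claw":[0.5,0.5,0.5,0.5,0.1,0.1,0.05,0.05]}' 15
```

```text
clock: 13.42
eef_pos: [465.4, 332.8, 233.0]
eef_rot: [-3.141, -0.0, 0.146]
wrist_force: [-1.1, -0.2, 1.1]
finger_gap: 16.7
finger_force: 15.0
```

```bash
python3 -m creep '{"slide":[[0,0,3],[0,0,6],[0,0,6],[-0.5,-5.5,1.5],[-0.5,-5.5,1],[0,-5.5,1],[0,-5.5,1],[0,-5.5,1]],"turn":[0,0,0,0,0,0,0,0],"claw":[0.05,0.05,0.05,0.05,0.05,0.05,0.05,0.05]}'
python3 -m creep '{"slide":[[0,-5.5,0],[0,-5.5,0],[1,-5.5,0],[2,-4.5,0],[3,-2,0],[3,-0.2,0],[1,0,0],[0,0,0]],"turn":[0,0,0,0,0,0,0,0],"claw":[0.05,0.05,0.05,0.05,0.05,0.05,0.05,0.05]}'
```

```text
clock: 14.42
eef_pos: [454.9, 56.1, 438.3]
eef_rot: [3.142, -0.0, 0.146]
wrist_force: [0.9, -0.2, -0.3]
finger_gap: 16.4
finger_force: 15.0
clock: 15.42
eef_pos: [555.3, -173.9, 437.5]
eef_rot: [-3.141, 0.001, 0.146]
wrist_force: [-0.4, 0.0, 0.1]
finger_gap: 16.3
finger_force: 15.0
```

Next I lower it to the pan and press slowly, following the pan as it sinks.

```bash
python3 -m creep '{"slide":[[0.2,-0.2,-3],[0,0,-3],[0,0,-2],[0,0,-0.8],[0,0,0],[0,0,-0.1],[0,0,-0.1],[0,0,-0.1]],"turn":[0,0,0,0,0,0,0,0],"claw":[0.05,0.05,0.05,0.05,0.05,0.05,0.05,0.05]}'
python3 -m creep '{"slide":[[0,0,-0.1],[0,0,-0.1],[0,0,-0.1],[0,0,-0.1],[0,0,-0.1],[0,0,-0.1],[0,0,-0.1],[0,0,-0.1]],"turn":[0,0,0,0,0,0,0,0],"claw":[0.05,0.05,0.05,0.05,0.05,0.05,0.05,0.05]}'
python3 -m creep '{"slide":[[0,0,-0.1],[0,0,-0.1],[0,0,-0.1],[0,0,-0.1],[0,0,-0.1],[0,0,-0.1],[0,0,-0.1],[0,0,0]],"turn":[0,0,0,0,0,0,0,0],"claw":[0.05,0.05,0.05,0.05,0.05,0.05,0.05,0.05]}'
python3 tilt.py
```

```text
clock: 16.42
eef_pos: [557.3, -176.2, 347.0]
eef_rot: [3.141, -0.0, 0.146]
wrist_force: [0.2, 0.1, -0.6]
finger_gap: 16.0
finger_force: 15.0
clock: 17.42
eef_pos: [557.3, -176.2, 338.8]
eef_rot: [3.142, -0.0, 0.146]
wrist_force: [-1.2, -0.1, -0.3]
finger_gap: 15.9
finger_force: 15.0
clock: 18.42
eef_pos: [557.3, -176.2, 331.7]
eef_rot: [-3.141, 0.0, 0.146]
wrist_force: [0.1, -0.7, -0.8]
finger_gap: 16.2
finger_force: 15.0
scene zL,zR [105.1 110.6] tilt -0.0251 stem s 48 [-59.7 -49.6 -46. ] [[476.0, -115.0, 105.0], [482.0, -106.0, 119.0], [491.0, -102.0, 127.0]]
top zL,zR [104.7 110. ] tilt -0.0244 stem s 26 [-54.7 -49.8 -45.6] [[477.0, -111.0, 110.0], [482.0, -106.0, 124.0], [490.0, -102.0, 129.0]]
clock 18.525
```

```bash
python3 -m creep '{"slide":[[0,0,-0.15],[0,0,-0.15],[0,0,-0.15],[0,0,0],[0,0,0],[0,0,0],[0,0,0],[0,0,0]],"turn":[0,0,0,0,0,0,0,0],"claw":[0.05,0.05,0.05,0.05,0.28,0.28,0.28,0.28]}'
python3 -m creep '{"slide":[[0,0,0.6],[0,0,2],[0,0,4],[0,0,4],[0,0,0],[0,0,0]],"turn":[0,0,0,0,0,0],"claw":[0.28,0.28,0.28,0.28,0.28,0.28]}'
python3 - <<'E'
from tilt import *
tilt()
p,d=snap('scene')
cv2.imwrite('pics/s3c.png',cv2.resize(p[100:260,240:400,::-1],None,fx=3.7,fy=3.7))
E
```

```text
clock: 19.52
eef_pos: [557.4, -176.2, 327.3]
eef_rot: [3.142, -0.0, 0.146]
wrist_force: [0.7, 0.3, -0.6]
finger_gap: 26.5
finger_force: 0.0
clock: 20.27
eef_pos: [557.2, -176.2, 432.8]
eef_rot: [-3.141, 0.001, 0.146]
wrist_force: [-0.1, 0.2, -0.3]
finger_gap: 26.4
finger_force: 0.0
scene zL,zR [118.5  97.7] tilt 0.0947 stem s 36 [-65.2 -54.9 -51. ] [[476.0, -121.0, 106.0], [482.0, -111.0, 113.0], [489.0, -107.0, 121.0]]
top zL,zR [118.5  97. ] tilt 0.098 stem s 29 [-63.2 -55.6 -50.7] [[477.0, -120.0, 112.0], [482.0, -112.0, 119.0], [488.0, -107.0, 123.0]]
clock 20.375
```

View pics/s3c.png

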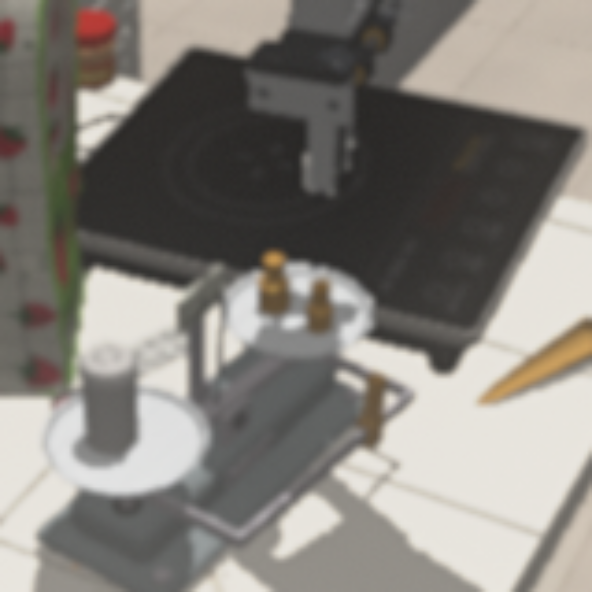

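Both weights stand on the right pan at crop (273,285) and (320,308), and the right pan is now down. Next I straddle the poise stem at crop (373,400) with the fingers along the bar.

```bash
python3 -m creep '{"slide":[[-2,1.7,0],[-3,2.5,0],[-2.3,2.5,0],[0,0,-3],[0,0,-3],[0,0,0],[0,0,0]],"turn":[-0.08,-0.1,-0.1,0,0,0,0],"claw":[0.43,0.43,0.43,0.43,0.43,0.43,0.43]}' 5
```

```text
clock: 21.3
eef_pos: [484.6, -109.3, 374.2]
eef_rot: [3.141, -0.001, -0.134]
wrist_force: [1.5, -0.2, -0.1]
finger_gap: 40.2
finger_force: 0.0
```

```bash
python3 -m creep '{"slide":[[0,0,-3],[0,0,-3],[0,0,-1.4],[0,0,0],[0.07,0.5,0],[0.03,0.25,0],[0.03,0.25,0],[0.03,0.25,0]],"turn":[0,0,0,0,0,0,0,0],"claw":[0.43,0.43,0.43,0.43,0.43,0.43,0.43,0.43]}'
python3 tilt.py
```

```text
clock: 22.3
eef_pos: [486.0, -96.6, 299.7]
eef_rot: [3.141, -0.001, -0.134]
wrist_force: [-0.3, -2.7, 2.9]
finger_gap: 40.6
finger_force: 1.4
scene zL,zR [118.3  97.7] tilt 0.0936 stem s 173 [-69.2 -46.8  -6.1] [[472.0, -124.0, 107.0], [483.0, -103.0, 121.0], [499.0, -63.0, 140.0]]
top zL,zR [118.2  96.6] tilt 0.0981 stem s 0  
clock 22.4
```

```bash
python3 -m creep '{"slide":[[0.03,0.25,0],[0.04,0.3,0],[0.05,0.4,0],[0.07,0.5,0]],"turn":[0,0,0,0],"claw":[0.43,0.43,0.43,0.43]}'
python3 -m creep '{"slide":[[0.07,0.5,0],[0.07,0.5,0],[0.07,0.5,0],[0.07,0.5,0],[0.07,0.5,0],[0.07,0.5,0],[0.07,0.5,0],[0.07,0.5,0]],"turn":[0,0,0,0,0,0,0,0],"claw":[0.43,0.43,0.43,0.43,0.43,0.43,0.43,0.43]}'
```

```text
clock: 22.9
eef_pos: [487.9, -81.9, 299.2]
eef_rot: [-3.142, 0.0, -0.134]
wrist_force: [-1.0, -2.8, 2.3]
finger_gap: 40.5
finger_force: 1.4
clock: 23.9
eef_pos: [493.4, -41.9, 299.1]
eef_rot: [-3.142, 0.0, -0.134]
wrist_force: [0.4, -3.0, -1.5]
finger_gap: 40.4
finger_force: 1.2
```

```bash
python3 -m creep '{"slide":[[0.05,0.4,0],[0,0,0],[-0.04,-0.3,0],[-0.07,-0.5,0],[-0.07,-0.5,0],[0,0,0],[0,0,0],[0,0,0]],"turn":[0,0,0,0,0,0,0,0],"claw":[0.43,0.43,0.43,0.43,0.43,0.43,0.43,0.43]}'
python3 -m creep '{"slide":[[0,0,0],[0,0,0],[0,0,0],[0,0,0],[0,0,0],[0,0,0],[0,0,0],[0,0,0]],"turn":[0,0,0,0,0,0,0,0],"claw":[0.43,0.43,0.43,0.43,0.43,0.43,0.43,0.43]}'
python3 tilt.py
```

```text
clock: 24.9
eef_pos: [492.2, -51.1, 299.3]
eef_rot: [-3.142, -0.0, -0.134]
wrist_force: [-1.1, 0.1, 0.2]
finger_gap: 40.5
finger_force: 0.0
clock: 25.9
eef_pos: [492.1, -51.2, 299.3]
eef_rot: [-3.142, -0.0, -0.134]
wrist_force: [0.4, 0.6, 0.3]
finger_gap: 40.5
finger_force: 0.0
scene zL,zR [111.2 106.4] tilt 0.0215 stem s 195 [-24.3   7.2  40.6] [[479.0, -80.0, 107.0], [489.0, -49.0, 123.0], [505.0, -17.0, 139.0]]
top zL,zR [111. 104.] tilt 0.0321 stem s 0  
clock 26.0
```

It floats at about +0.03, so I'm nudging the poise another 8 mm or so to the left.

```bash
python3 -m creep '{"slide":[[0.05,0.4,0],[0.05,0.4,0],[0.04,0.3,0],[0.03,0.25,0],[0.03,0.25,0],[0.03,0.25,0],[0.03,0.22,0],[0.01,0.1,0]],"turn":[0,0,0,0,0,0,0,0],"claw":[0.43,0.43,0.43,0.43,0.43,0.43,0.43,0.43]}'
python3 -m creep '{"slide":[[0,0,0],[-0.04,-0.3,0],[-0.07,-0.5,0],[-0.07,-0.5,0],[0,0,0],[0,0,0],[0,0,0],[0,0,0]],"turn":[0,0,0,0,0,0,0,0],"claw":[0.43,0.43,0.43,0.43,0.43,0.43,0.43,0.43]}'
python3 -m creep '{"slide":[[0,0,2],[0,0,4],[0,0,6],[-2,0,2],[-4,0,0],[-4,0,0],[0,0,0],[0,0,0]],"turn":[0,0,0,0,0,0,0,0],"claw":[0.43,0.43,0.43,0.43,0.43,0.43,0.43,0.43]}'
python3 -m creep '{"slide":[[0,0,0],[0,0,0],[0,0,0],[0,0,0],[0,0,0],[0,0,0]],"turn":[0,0,0,0,0,0],"claw":[0.43,0.43,0.43,0.43,0.43,0.43]}'
python3 - <<'E'
from tilt import *
tilt();tilt()
p,d=snap('top')
a=cv2.resize(p[150:270,240:420,::-1],None,fx=2.2,fy=2.2)
p,d=snap('scene')
b=cv2.resize(p[150:270,240:420,::-1],None,fx=2.2,fy=2.2)
cv2.imwrite('pics/s4c.png',np.hstack([a,b]))
E
```

```text
clock: 27.0
eef_pos: [494.8, -29.4, 299.2]
eef_rot: [3.142, 0.0, -0.134]
wrist_force: [0.1, -3.4, -2.0]
finger_gap: 40.5
finger_force: 1.2
clock: 28.0
eef_pos: [493.0, -42.4, 299.3]
eef_rot: [-3.142, 0.0, -0.134]
wrist_force: [0.9, -0.3, 0.7]
finger_gap: 40.7
finger_force: 0.0
clock: 29.0
eef_pos: [393.4, -42.5, 439.6]
eef_rot: [-3.142, -0.001, -0.134]
wrist_force: [0.2, 0.6, -0.4]
finger_gap: 40.5
finger_force: 0.0
clock: 29.75
eef_pos: [393.0, -42.5, 439.3]
eef_rot: [-3.142, -0.0, -0.134]
wrist_force: [0.6, 0.4, 0.1]
finger_gap: 40.5
finger_force: 0.0
scene zL,zR [108.  107.6] tilt 0.0016 stem s 48 [ 5.1 16.5 21. ] [[485.0, -51.0, 107.0], [490.0, -40.0, 119.0], [498.0, -36.0, 126.0]]
top zL,zR [107.8 106.9] tilt 0.0038 stem s 33 [ 7.2 14.1 20.2] [[485.0, -50.0, 116.0], [492.0, -43.0, 123.0], [498.0, -37.0, 128.0]]
clock 29.85
scene zL,zR [108.3 107.7] tilt 0.0027 stem s 48 [ 7.2 18.1 21.8] [[484.0, -49.0, 105.0], [490.0, -39.0, 120.0], [498.0, -35.0, 127.0]]
top zL,zR [107.9 106.8] tilt 0.0053 stem s 33 [ 7.3 14.1 20.7] [[485.0, -50.0, 108.0], [492.0, -43.0, 124.0], [498.0, -36.0, 128.0]]
clock 29.95
```

View pics/s4c.png

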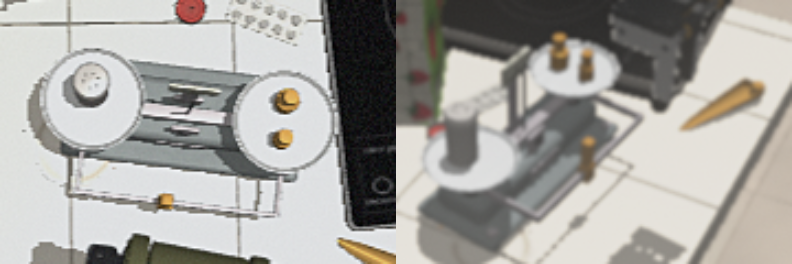

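Both weights stand upright on the right pan at top crop (288,100) and (284,138). The beam floats at about +0.005 rad and the robot is clear, so I'm handing in.

```bash
python3 -c "
from cell import manip
print(manip.sign_off())"
```

```text
the job is handed in; nothing more can be done
None
```

I handed the job in with the 100 g and 50 g weights upright on the right pan and the beam floating about 0.005 rad from level, which puts the shaker at roughly 174 g; I saw no verdict from the judging.

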